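# Index the dial plate to the weld pointer

## Task

Bring the plain sleeve round to the pointer of the indexing dial for welding: push the bolt's knob outward until the bolt is clear of the rim, push the dial round by its protruding finger tabs until the sleeve's nest stands at the pointer, then push the bolt fully home into the notch there. Do not touch the sleeve or the two collets, which must stay standing in their nests, and leave the loupe, the tin and the tweezers where they are.

Things in the scene. Friction and masses are not known exactly. Their poses are not given: they have to be found in the camera images.
- dial_base: Fixed dark steel foot of the indexing dial, 156 mm across, 12 mm thick; origin on the dial's axis at the work surface, z up. Its +x axis points from the axis to the pointer, its -x axis to the index bolt (foot reaches 135 mm out there). At 120 degrees anticlockwise from the pointer, seen from above, stands a spring housing, 89 to 122 mm out, 44 mm high.
- dial (a joint): Angle of the dial plate, rad, positive anticlockwise from above; 0 at the start. The plate is 140 mm across, top 40 mm above the work surface. Every multiple of 60 degrees puts one of six nests at the pointer and a rim notch at the bolt. A spring roller clicks there: it pulls the dial the last 6 degrees; pushing out of a click takes about 6 N at a tab, between clicks 1 N. The dial stays where it is left.
- dial_axis (a point): Centre of the dial plate on its axis, at the plate's top face; turns with the dial. A hub 26 mm wide stands 16 mm above it.
- tab_0 (a point): Middle of finger tab 0: an upright steel blade on the plate between two nests, 36 mm long along the radius (59 to 95 mm from the axis), 4 mm thick, 18 mm high (50 to 68 mm above the work surface). This point is 82 mm from the axis at mid-height and mid-thickness. The flat faces look along the circle: push there.
- tab_1 (a point): The same for tab 1, 60 degrees anticlockwise of tab 0.
- tab_2 (a point): The same for tab 2, 120 degrees anticlockwise of tab 0.
- tab_3 (a point): The same for tab 3, opposite tab 0.
- tab_4 (a point): The same for tab 4, opposite tab 1.
- tab_5 (a point): The same for tab 5, opposite tab 2.
- index_bolt (a joint): Travel of the sliding index bolt, m: 0 = home in a notch (dial locked, as at the start), 0.016 = drawn to its stop; it slides along the radius, outward as it grows, and is clear of the rim from 0.013. About 2 N of friction; it stays where it is left. The notch is a slot with a flared mouth: pushed in with 10 N the bolt centres a dial up to 3 degrees off; facing the rim between notches it stops at about 0.0125.
- bolt_knob (a point): Centre of the bolt's upright black knob, 16 mm in diameter, 54 to 80 mm above the work surface (centre 67 mm), 118 mm from the axis when home, 134 mm when drawn. Between axis and knob lies the bolt's guide block: 78 to 104 mm out, 32 mm wide, top 47 mm above the surface; over it and beyond the knob there is room for closed fingertips.
- weld_mark (a point): The weld position: the point at the height of the plate's top face, 43 mm from the axis towards the flat triangular steel pointer, where the sleeve's centre must come. Fixed to the foot. The pointer's tip is 75 mm from the axis and its top 36 mm above the work surface, lower than the tabs.
- sleeve: The plain ground steel sleeve: smooth straight tube 25 mm in diameter, 30 mm high, with a wide open bore, standing loose in one of the nests (four dowel pins, 10 mm high), 43 mm from the dial's axis. Origin at the centre of its underside.
- collet_a: Slit spring collet with a flanged head, 26 mm in diameter, 34 mm high, standing in another nest. Origin at the centre of its underside.
- collet_b: Smaller slit spring collet, 22 mm in diameter, 30 mm high, standing in a third nest. Origin at the centre of its underside.
- eye_loupe: Black eye loupe, 33 mm across, 30 mm high, standing loose on the work surface; a bystander.
- shim_tin: Round grey tin, 53 mm across, 22 mm high, standing loose; a bystander.
- bench_tweezers: Steel tweezers, 116 mm long, 7 mm high, lying loose; a bystander.

How it is judged:
On the way, in this order (a step that is already met when the one before it is completed fails the run):
1. the bolt is drawn clear of the rim (value of joint index_bolt above 0.012 m), for 0.1 s.
2. with the bolt drawn, the sleeve's nest is stepped to the pointer (value of joint index_bolt above 0.008 m and horizontal distance between sleeve and weld_mark below 0.008 m), for 0.2 s.
At the end, for the whole second after the job is handed in: The index bolt is home (within 2 mm of fully in) in the notch that puts the sleeve at the pointer: the sleeve stands upright and at rest in its nest, its centre within 4 mm of the weld position, and both collets still stand in their nests on the plate (value of joint index_bolt below 0.002 m and horizontal distance between sleeve and weld_mark below 0.004 m and z of each of sleeve, collet_a, collet_b in the frame of weld_mark below 0.002 m and angle between sleeve's own z axis and vertical below 0.1 rad and linear speed of sleeve below 0.02 m/s); the robot touches nothing.
It fails at once if the sleeve or a collet is touched by the robot (contact force between any of the arm, the fingers and sleeve above 0.5 N or contact force between any of the arm, the fingers and collet_a above 0.5 N or contact force between any of the arm, the fingers and collet_b above 0.5 N).
It fails at once if the sleeve or a collet is lifted, tipped or thrown out of its nest (z of any of sleeve, collet_a, collet_b in the frame of weld_mark above 0.006 m or angle between any of sleeve, collet_a, collet_b's own z axis and vertical above 0.3 rad or horizontal distance between any of sleeve, collet_a, collet_b and dial_axis above 0.049 m).
It fails at once if the loupe, the tin or the tweezers are moved (distance of any of eye_loupe, shim_tin, bench_tweezers from where it was at the start of the episode above 0.015 m).
It also fails if it takes over 64 s, if anything falls off the work surface, if the arm or the gripper's body presses on something with over 40 N, if the wrist force passes 120 N, or if a joint passes its speed limit or range.

## Robot

A 6-joint arm with a two-finger parallel gripper is mounted at the origin on a cart in front of the work surface, level with it; the furniture and walls round the work are solid. World frame = base frame: x ahead of the robot, y to its left, z up, the work surface at z = 0. Lengths are in m, angles in rad, forces in N, time in s.
With the tool pointing down it reaches from about 0.25 to 0.725 m from the base axis. Payload 4 kg.
Tool frame: the origin (TCP) lies on the front face of the gripper's body, between the roots of the fingers; the fingertips stand 73 mm ahead of it and the grasp point (between the pads) lies bot.tcp_to_grasp ahead of it (bot.tcp_to_grasp is the distance from the TCP to the grasp point, in m); z points along the fingers, y is the line along which they close (so a half turn about z gives the same grasp; the last joint's range is limited). The gripper opens to 85 mm and grips with 20 to 120 N. Pads are 22 mm wide; open, the fingers measure 114 mm over their backs; the gripper's body (76 mm by 85 mm) begins 54 mm behind the grasp point. The pads swing forward as they close: fully open they stand 13 mm farther back than shut.
Start: joints at [1.266, 0.241, 0.005, 1.335, 0, 1.571], TCP at [0.15, 0.477, 0.304] pointing down, gripper open.
Joint ranges: [-2.72, 2.72], [-1.05, 1.87], [-1.09, 1.28], [-1.99, 2.15], [-1.42, 1.44], [-3.14, 3.14]. Speed limits (rad/s): [2.79, 2.79, 3.14, 3.14, 3.14, 3.14].

## Interface

Orientations are given as a unit quaternion [x, y, z, w].
In Python, from workcell import bot gives the robot as it stands.
- The arm moves only by the shell command python3 -m jog 'ROWS' [OPENING]. ROWS is JSON, one flat list of numbers, 6 for each row, row after row: the shift along the world's x, y, z scaled (see below), then the turn, a rotation vector about the world's x, y, z scaled (see below). In form: [tx, ty, tz, wx, wy, wz, tx, ty, tz, wx, wy, wz, ...]. A call has 1 to 10 rows; each row is the pose to reach, as a shift and turn from the pose commanded when the call began; what a row does not reach only later rows make up. The controller multiplies each number of a shift by 800 mm and each number of a turn by 2 rad. A row lasts 1/12 s, in which the tool goes at most 41.7 mm and 7.16 degrees, less where a joint would pass 70% of its speed; a pose out of reach is approached as far as the arm can. A call with a number of a shift or a turn outside -1 to 1 is refused whole. A call with a gripper value outside its range is refused whole. OPENING is the opening, from -1 (shut) to 1 (fully open), set as the call begins (- or left out, the last holds). The fingers move at their own pace and stop on an object; the grip force is fixed at half the most. Time passes only in rows, so rows that repeat a pose let the fingers close. It gives the time, the measured TCP pose, the force, the opening and the grip force at its end, in the units of the state.
- bot.get_obs(): the state, without advancing time (a new reading comes with each control period).
- bot.camera(name): name is "side" or "top" or "wrist"; returns (picture, depth): 400x640x3 uint8, red, green, blue; 400x640 float32, m along the optical axis (not along the pixel's ray), 0 where there is no reading.
- bot.calibration(name): a dict with "intrinsics" (3x3 intrinsics, pixels), "dist" ([k1, k2, p1, p2, k3] as OpenCV has them; the pictures are not rectified), "pose" (4x4, takes a point from camera to world coordinates). Camera axes: x right, y up, looking along -z (the intrinsics and any distortion apply to the point x, -y, -z); pixel columns grow to the right and rows downward; lengths in m; the calibration is good to about 2 mm. A picture is of the moment at which its call begins: read the wrist's pose just before it. calibration takes no time and is no camera call; for the wrist camera it gives the pose at the moment of the call.
- bot.job_done(): hands the job in; it is judged then, once.
Trained networks look in the newest picture that a camera, given by its name, has taken for a name from the list of things; names that differ only in an ending like _2 or _b are one class to them, and where a whole thing is asked for, a point or a joint stands for the part that bears it (a point fixed in the world has none). Each returns a list of dicts, best first, with "confidence" (0 to 1); they miss things now and then, are a little off and sometimes report something else, mostly with a low value. They report only what shows in the picture. A call takes as long as a camera call.
- bot.find_in(label, camera): "at" ([x, y, z] in m, in the coordinates of the camera as it stood for that picture, good to about 4 mm: the middle of the surface that is visible of it).
- bot.tip_of(label, camera): "at" ([x, y, z] in m, in the coordinates of the camera as it stood for that picture, good to about 4 mm: a listed point, or the origin of a listed thing).
The state is a dict: "clock": time; "joint_pos": joint angles; "joint_vel": joint speeds; "tau": joint torques, N m; "eef_pos": TCP position; "tool_rot": TCP orientation; "ft_force": force on the tool from outside, world axes, zero at the start; "ft_torque": the same for the moment, N m; "grip_width": finger opening in m; "grasp_force": force on a finger pad.
Only numpy, scipy, OpenCV 4.12 (cv2) and the standard library are available. Lean on these libraries where they do the work, as an engineer would, in place of code of your own. Each camera call takes 0.05 s, during which the arm holds its last target. There are 200 camera calls.

## Working session

There is one attempt and no reset: what is moved stays moved. The work goes in short steps, Python scripts to look and compute and a shell command to move; the robot and the scene stay as the last step left them, time stands still between calls to the robot, and variables do not carry over. Pictures are saved under pics/ and viewed, at most 10 in all, crops included, and the job is handed in when it is done.

```bash
mkdir -p pics; cat > h.py <<'E'
import numpy as np, cv2
from workcell import bot
def W(cam,p):
    P=np.array(bot.calibration(cam)["pose"]); return (P@np.r_[p,1])[:3]
def shot(cam,name):
    im,d=bot.camera(cam); cv2.imwrite(f"pics/{name}.png",im[:,:,::-1]); return im,d
E
python3 - <<'E'
from h import *
for c in ["top","side"]:
    shot(c,c+"0")
    for l in ["dial_base","dial_axis","bolt_knob","weld_mark","tab_0","sleeve","collet_a","collet_b","eye_loupe","shim_tin","bench_tweezers"]:
        print(c,l,[(np.round(W(c,r["at"]),3).tolist(),round(r["confidence"],2)) for r in bot.tip_of(l,c)[:6]])
o=bot.get_obs();print(o["clock"],o["eef_pos"],o["tool_rot"],bot.tcp_to_grasp)
E
```

```text
top dial_base [([0.516, 0.118, 0.001], 0.92)]
top dial_axis [([0.515, 0.121, 0.039], 0.87)]
top bolt_knob [([0.532, 0.006, 0.069], 0.58)]
top weld_mark [([0.511, 0.167, 0.044], 0.62), ([0.513, 0.12, 0.043], 0.17)]
top tab_0 [([0.565, 0.059, 0.058], 0.93), ([0.481, 0.043, 0.058], 0.92), ([0.468, 0.182, 0.058], 0.82), ([0.596, 0.129, 0.06], 0.79), ([0.43, 0.112, 0.063], 0.76)]
top sleeve [([0.473, 0.138, 0.04], 0.4)]
top collet_a [([0.552, 0.1, 0.039], 0.45), ([0.516, 0.076, 0.037], 0.41), ([0.481, 0.041, 0.062], 0.18)]
top collet_b [([0.552, 0.1, 0.039], 0.45), ([0.516, 0.076, 0.037], 0.41), ([0.481, 0.041, 0.062], 0.18)]
top eye_loupe [([0.654, -0.011, -0.003], 0.57)]
top shim_tin [([0.657, -0.119, 0.002], 0.55)]
top bench_tweezers [([0.424, -0.169, 0.003], 0.51)]
side dial_base [([0.515, 0.117, -0.005], 0.62)]
side dial_axis [([0.518, 0.12, 0.041], 0.88)]
side bolt_knob [([0.53, 0.003, 0.061], 0.59)]
side weld_mark [([0.545, 0.192, 0.054], 0.7), ([0.51, 0.163, 0.038], 0.59)]
side tab_0 [([0.485, 0.046, 0.055], 0.9), ([0.567, 0.052, 0.059], 0.86), ([0.546, 0.195, 0.055], 0.83), ([0.434, 0.109, 0.062], 0.81), ([0.472, 0.184, 0.057], 0.64)]
side sleeve [([0.477, 0.134, 0.042], 0.56)]
side collet_a [([0.431, -0.168, -0.0], 0.74), ([0.522, 0.077, 0.037], 0.68), ([0.477, 0.136, 0.044], 0.62), ([0.557, 0.103, 0.037], 0.54)]
side collet_b [([0.431, -0.168, -0.0], 0.74), ([0.522, 0.077, 0.037], 0.68), ([0.477, 0.136, 0.044], 0.62), ([0.557, 0.103, 0.037], 0.54)]
side eye_loupe [([0.661, -0.009, -0.003], 0.63), ([0.514, 0.115, -0.004], 0.49), ([0.659, -0.123, -0.004], 0.26)]
side shim_tin [([0.659, -0.123, -0.004], 0.66), ([0.437, 0.106, 0.059], 0.6), ([0.556, 0.103, 0.04], 0.37)]
side bench_tweezers [([0.523, 0.08, 0.038], 0.69), ([0.426, -0.165, -0.002], 0.6)]
1.2 [0.15004401 0.47693388 0.30389639] [ 1.51817162e-01  9.88408594e-01 -2.56970794e-05  6.97368993e-07] 0.0539
```

View pics/top0.png

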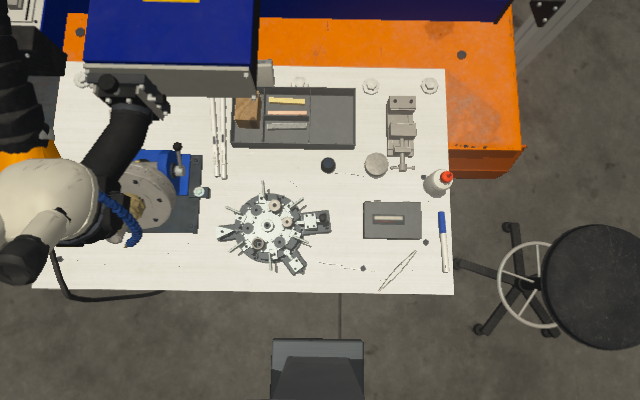

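View pics/side0.png

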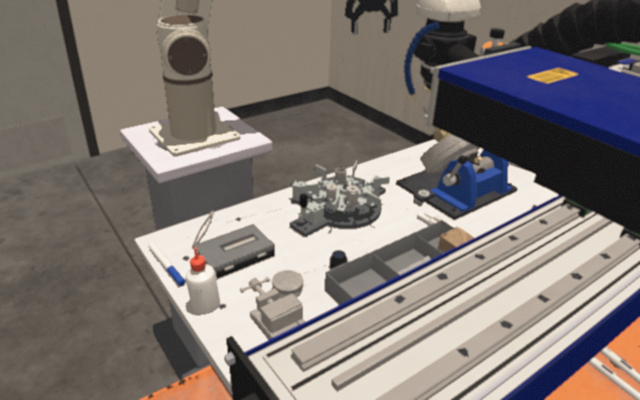

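```bash
python3 - <<'E'
from h import *
P=np.array(bot.calibration("wrist")["pose"]);print(P.round(3)); print(bot.calibration("wrist")["intrinsics"])
im=cv2.imread("pics/top0.png");cv2.imwrite("pics/top0c.png",cv2.resize(im[165:285,200:350],None,fx=5,fy=5,interpolation=2)[:600])
E
```

```text
[[ 0.301 -0.912 -0.28   0.077]
 [ 0.954  0.287  0.089  0.5  ]
 [-0.    -0.294  0.956  0.374]
 [ 0.     0.     0.     1.   ]]
[[340.19188138   0.         324.30212702]
 [  0.         340.19188138 203.07606082]
 [  0.           0.           1.        ]]
```

View pics/top0c.png

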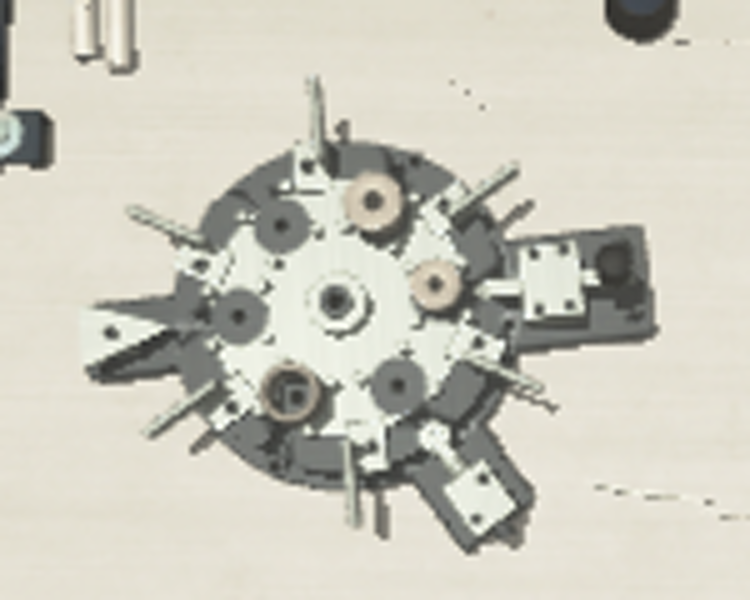

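```bash
python3 -m jog '[0.456,-0.49,-0.04,0,0,0.218, 0.456,-0.49,-0.04,0,0,0.218, 0.456,-0.49,-0.04,0,0,0.218, 0.456,-0.49,-0.04,0,0,0.218, 0.456,-0.49,-0.04,0,0,0.218, 0.456,-0.49,-0.04,0,0,0.218, 0.456,-0.49,-0.04,0,0,0.218, 0.456,-0.49,-0.04,0,0,0.218, 0.456,-0.49,-0.04,0,0,0.218, 0.456,-0.49,-0.04,0,0,0.218]' -1
```

```text
clock: 2.03
eef_pos: [0.4245, 0.1816, 0.2802]
tool_rot: [-0.065, 0.998, 0.0, 0.0]
ft_force: [0.3, 0.1, -0.3]
grip_width: -0.0002
grasp_force: 0.0
```

```bash
python3 -m jog '[0.113,-0.121,-0.01,0,0,0, 0.113,-0.121,-0.01,0,0,0, 0.113,-0.121,-0.01,0,0,0, 0.113,-0.121,-0.01,0,0,0, 0.113,-0.121,-0.01,0,0,0, 0.113,-0.121,-0.01,0,0,0]' -1
python3 - <<'E'
from h import *
print(bot.get_obs()["eef_pos"])
shot("wrist","w1"); c="wrist"
for l in ["dial_axis","bolt_knob","weld_mark","tab_0","sleeve","collet_a"]:
    print(l,[(np.round(W(c,r["at"]),3).tolist(),round(r["confidence"],2)) for r in bot.tip_of(l,c)[:6]])
E
```

```text
clock: 2.53
eef_pos: [0.5136, 0.0864, 0.2716]
tool_rot: [-0.065, 0.998, 0.0, -0.001]
ft_force: [0.1, 0.5, -1.1]
grip_width: -0.0001
grasp_force: 0.0
[0.51356838 0.08643038 0.27156925]
dial_axis [([0.512, 0.123, 0.045], 0.92)]
bolt_knob [([0.528, 0.002, 0.069], 0.65)]
weld_mark [([0.511, 0.162, 0.041], 0.97)]
tab_0 [([0.436, 0.107, 0.063], 0.88), ([0.542, 0.196, 0.054], 0.7), ([0.46, 0.185, 0.059], 0.66), ([0.482, 0.045, 0.057], 0.66), ([0.564, 0.055, 0.06], 0.6), ([0.592, 0.131, 0.057], 0.6)]
sleeve [([0.474, 0.138, 0.041], 0.86)]
collet_a [([0.521, 0.078, 0.042], 0.88), ([0.556, 0.106, 0.042], 0.58)]
```

View pics/w1.png

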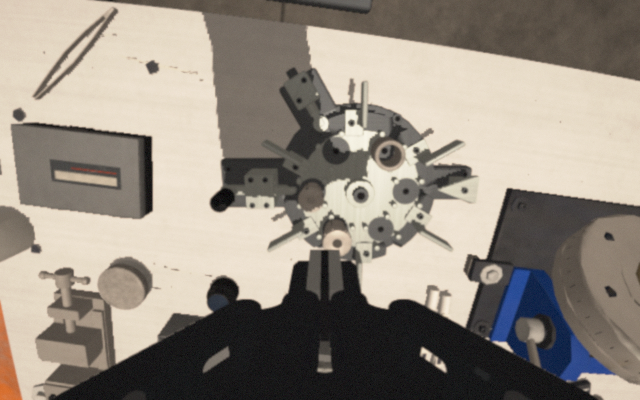

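```bash
python3 -m jog '[0.016,-0.070,0,0,0,0, 0.016,-0.070,0,0,0,0, 0.016,-0.070,-0.05,0,0,0, 0.016,-0.070,-0.09,0,0,0, 0.016,-0.070,-0.12,0,0,0, 0.016,-0.070,-0.14,0,0,0, 0.016,-0.070,-0.16,0,0,0, 0.016,-0.070,-0.17,0,0,0, 0.016,-0.070,-0.177,0,0,0, 0.016,-0.070,-0.177,0,0,0]' -1
python3 - <<'E'
from h import *
shot("wrist","w2")
E
```

```text
clock: 3.72
eef_pos: [0.5262, 0.031, 0.1297]
tool_rot: [-0.066, 0.998, 0.0, -0.001]
ft_force: [-0.0, 0.1, 0.7]
grip_width: -0.0001
grasp_force: 0.0
```

View pics/w2.png

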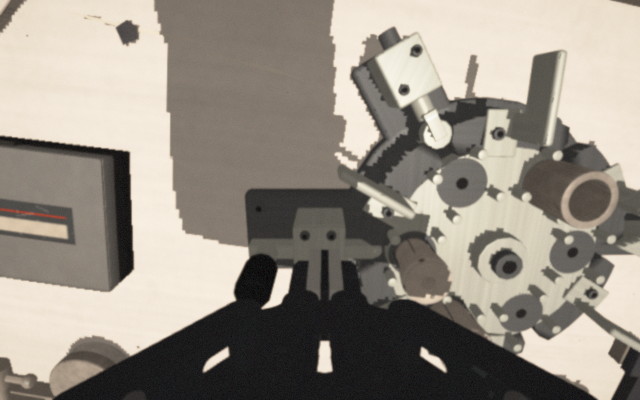

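```bash
python3 -m jog '[0.0003,-0.0025,0,0,0,0, 0.0007,-0.005,0,0,0,0, 0.001,-0.0075,0,0,0,0, 0.0013,-0.010,0,0,0,0]'; python3 -m jog '[0.0003,-0.0025,0,0,0,0, 0.0007,-0.005,0,0,0,0, 0.001,-0.0075,0,0,0,0, 0.0013,-0.010,0,0,0,0]';python3 - <<'E'
from h import *
shot("top","t2")
print([(W("top",r["at"]).round(3),round(r["confidence"],2)) for r in bot.tip_of("bolt_knob","top")])
E
```

```text
clock: 4.1
eef_pos: [0.5282, 0.0225, 0.1311]
tool_rot: [-0.066, 0.998, 0.0, 0.001]
ft_force: [-0.6, 2.1, 0.6]
grip_width: -0.0001
grasp_force: 1.1
clock: 4.43
eef_pos: [0.5291, 0.0146, 0.1307]
tool_rot: [-0.066, 0.998, 0.0, 0.0]
ft_force: [0.8, 1.8, 1.7]
grip_width: -0.0001
grasp_force: 1.1
[]
```

```bash
python3 -m jog '[0.0003,-0.0025,0,0,0,0, 0.0007,-0.005,0,0,0,0]'; for i in 1; do python3 -m jog '[0.0003,-0.002,0,0,0,0, 0.0003,-0.002,0,0,0,0]'; done
```

```text
clock: 4.7
eef_pos: [0.5294, 0.0107, 0.1303]
tool_rot: [-0.066, 0.998, 0.0, 0.0]
ft_force: [0.2, 1.6, 1.3]
grip_width: -0.0003
grasp_force: 1.1
clock: 4.87
eef_pos: [0.5296, 0.0087, 0.1303]
tool_rot: [-0.065, 0.998, -0.0, -0.0]
ft_force: [0.2, 1.6, 0.8]
grip_width: -0.0006
grasp_force: 0.6
```

```bash
python3 -m jog '[0.0003,-0.002,0,0,0,0, 0.0003,-0.002,0,0,0,0]'
```

```text
clock: 5.03
eef_pos: [0.5298, 0.0072, 0.1303]
tool_rot: [-0.065, 0.998, -0.0, -0.0]
ft_force: [1.4, 1.2, 1.9]
grip_width: -0.0
grasp_force: 0.7
```

```bash
python3 -m jog '[0.0003,-0.002,0,0,0,0, 0.0003,-0.002,0,0,0,0, 0.0006,-0.004,0,0,0,0]'
```

```text
clock: 5.28
eef_pos: [0.5299, 0.0062, 0.1303]
tool_rot: [-0.066, 0.998, 0.003, -0.0]
ft_force: [-1.7, 12.5, 3.3]
grip_width: -0.0
grasp_force: 6.0
```

```bash
python3 -m jog '[0.0003,-0.002,0,0,0,0, 0.0003,-0.002,0,0,0,0, 0.0003,-0.002,0,0,0,0]'
```

```text
clock: 5.53
eef_pos: [0.5299, 0.006, 0.1303]
tool_rot: [-0.067, 0.998, 0.004, -0.0]
ft_force: [-1.7, 13.7, 2.1]
grip_width: 0.0002
grasp_force: 6.6
```

```bash
python3 -m jog '[-0.001,0.008,0,0,0,0, -0.002,0.016,0,0,0,0, -0.002,0.016,0.03,0,0,0, -0.002,0.016,0.07,0,0,0, -0.002,0.016,0.1,0,0,0, -0.002,0.016,0.1,0,0,0]'
python3 - <<'E'
from h import *
shot("wrist","w3");c="wrist"
for l in ["bolt_knob","tab_0","dial_axis","sleeve"]: print(l,[(W(c,r["at"]).round(3).tolist(),round(r["confidence"],2)) for r in bot.tip_of(l,c)])
E
```

```text
clock: 6.03
eef_pos: [0.5315, 0.0151, 0.2155]
tool_rot: [-0.065, 0.998, -0.001, 0.004]
ft_force: [1.6, 0.4, 0.9]
grip_width: -0.0001
grasp_force: 0.0
bolt_knob [([0.528, -0.014, 0.065], 0.93)]
tab_0 [([0.48, 0.045, 0.052], 0.9), ([0.538, 0.193, 0.051], 0.9), ([0.559, 0.055, 0.052], 0.78), ([0.59, 0.124, 0.05], 0.78), ([0.431, 0.108, 0.057], 0.71)]
dial_axis [([0.506, 0.121, 0.037], 0.81)]
sleeve [([0.468, 0.134, 0.033], 0.61)]
```

```bash
python3 -m jog '[-0.04,0.029,0,0,0,0, -0.08,0.058,0,0,0,0, -0.121,0.086,0,0,0,0, -0.121,0.086,-0.02,0,0,0, -0.121,0.086,-0.05,0,0,0, -0.121,0.086,-0.075,0,0,0, -0.121,0.086,-0.095,0,0,0, -0.121,0.086,-0.107,0,0,0, -0.121,0.086,-0.107,0,0,0]'
python3 - <<'E'
from h import *
shot("wrist","w4")
E
```

```text
clock: 7.03
eef_pos: [0.4293, 0.0836, 0.1215]
tool_rot: [-0.066, 0.998, -0.001, -0.004]
ft_force: [-0.7, 0.3, -0.4]
grip_width: -0.0002
grasp_force: 0.0
```

View pics/w4.png

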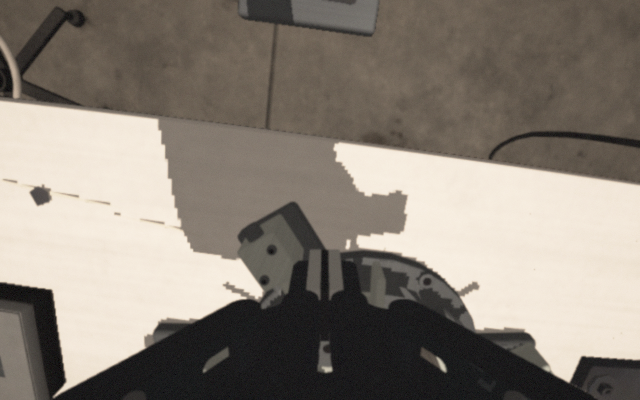

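```bash
python3 - <<'E'
from h import *
o=bot.get_obs();p=o["eef_pos"];print(p,o["joint_pos"].round(2) if hasattr(o["joint_pos"],"round") else o["joint_pos"])
ax=np.array([.515,.12]);A=np.radians(187.4);er=np.array([np.cos(A),np.sin(A)]);t=np.array([-er[1],er[0]])
for f in [0,3,6,9,12,15,18,21,24,27,30,33,36,39,42,45,48,51,54,57,60]:
    c,s=np.cos(np.radians(-f)),np.sin(np.radians(-f))
    q=ax+np.array([[c,-s],[s,c]])@(.084*er+.013*t)
    if f==0:q0=q
    if f==30:q30=q
    print(f,q.round(4),((q-p[:2])/.8).round(4),((q-(q0 if f<=30 else q30))/.8).round(4),round(-np.radians(f if f<=30 else f-30)/2,4))
E
```

```text
[0.43024462 0.08382748 0.12277844] [ 0.19  0.3  -0.44  0.84 -0.    0.06]
0 [0.4334 0.0963] [0.0039 0.0156] [0. 0.] -0.0
3 [0.4322 0.1006] [0.0025 0.021 ] [-0.0014  0.0054] -0.0262
6 [0.4313 0.105 ] [0.0014 0.0264] [-0.0025  0.0108] -0.0524
9 [0.4307 0.1094] [0.0005 0.0319] [-0.0034  0.0163] -0.0785
12 [0.4302 0.1138] [-0.      0.0374] [-0.0039  0.0219] -0.1047
15 [0.43   0.1182] [-0.0003  0.043 ] [-0.0042  0.0274] -0.1309
18 [0.43   0.1227] [-0.0003  0.0486] [-0.0042  0.033 ] -0.1571
21 [0.4303 0.1271] [0.0001 0.0541] [-0.0038  0.0385] -0.1833
24 [0.4308 0.1315] [0.0007 0.0596] [-0.0032  0.0441] -0.2094
27 [0.4315 0.1359] [0.0016 0.0651] [-0.0023  0.0496] -0.2356
30 [0.4325 0.1403] [0.0028 0.0706] [-0.0011  0.055 ] -0.2618
33 [0.4336 0.1446] [0.0042 0.0759] [0.0015 0.0054] -0.0262
36 [0.435  0.1488] [0.006  0.0812] [0.0032 0.0106] -0.0524
39 [0.4366 0.1529] [0.008  0.0864] [0.0052 0.0158] -0.0785
42 [0.4385 0.157 ] [0.0103 0.0915] [0.0075 0.0209] -0.1047
45 [0.4405 0.161 ] [0.0128 0.0964] [0.0101 0.0258] -0.1309
48 [0.4428 0.1648] [0.0156 0.1012] [0.0129 0.0306] -0.1571
51 [0.4452 0.1685] [0.0187 0.1059] [0.0159 0.0353] -0.1833
54 [0.4478 0.1721] [0.022  0.1103] [0.0192 0.0398] -0.2094
57 [0.4507 0.1755] [0.0255 0.1146] [0.0228 0.0441] -0.2356
60 [0.4537 0.1788] [0.0293 0.1188] [0.0265 0.0482] -0.2618
```

```bash
python3 -m jog '[0.001,0.004,0.002,0,0,0, 0.003,0.008,0.004,0,0,0, 0.003,0.012,0.004,0,0,0]'
```

```text
clock: 7.33
eef_pos: [0.4354, 0.0936, 0.1289]
tool_rot: [-0.065, 0.998, -0.001, 0.001]
ft_force: [0.1, -6.4, 0.6]
grip_width: 0.0
grasp_force: 3.0
```

```bash
python3 -m jog '[-0.0014,0.0054,0,0,0,-0.026, -0.0025,0.0108,0,0,0,-0.052, -0.0034,0.0163,0,0,0,-0.0785, -0.0039,0.0219,0,0,0,-0.105, -0.0042,0.0274,0,0,0,-0.131, -0.0042,0.033,0,0,0,-0.157, -0.0038,0.0385,0,0,0,-0.183, -0.0032,0.0441,0,0,0,-0.209, -0.0023,0.0496,0,0,0,-0.236, -0.0011,0.055,0,0,0,-0.262]'
```

```text
clock: 8.17
eef_pos: [0.434, 0.1382, 0.1288]
tool_rot: [0.196, 0.981, 0.0, 0.001]
ft_force: [0.2, -2.1, 0.5]
grip_width: 0.0003
grasp_force: 0.7
```

```bash
python3 -m jog '[0.0015,0.0054,0,0,0,-0.026, 0.0032,0.0106,0,0,0,-0.052, 0.0052,0.0158,0,0,0,-0.0785, 0.0075,0.0209,0,0,0,-0.105, 0.0101,0.0258,0,0,0,-0.131, 0.0129,0.0306,0,0,0,-0.157, 0.0144,0.033,0,0,0,-0.17, 0.0159,0.0353,0,0,0,-0.183, 0.0175,0.0375,0,0,0,-0.196, 0.0175,0.0375,0,0,0,-0.196]'
python3 - <<'E'
from h import *
shot("wrist","w5");c="wrist"
for l in ["tab_0","dial_axis","sleeve","weld_mark"]: print(l,[(W(c,r["at"]).round(3).tolist(),round(r["confidence"],2)) for r in bot.tip_of(l,c)])
shot("top","t5");c="top"
for l in ["tab_0","dial_axis","sleeve","weld_mark"]: print(l,[(W(c,r["at"]).round(3).tolist(),round(r["confidence"],2)) for r in bot.tip_of(l,c)])
E
```

```text
clock: 9.0
eef_pos: [0.4484, 0.1686, 0.1288]
tool_rot: [0.382, 0.924, 0.001, 0.001]
ft_force: [-0.2, 0.0, -0.5]
grip_width: 0.0001
grasp_force: 0.0
tab_0 [([0.466, 0.18, 0.057], 0.89), ([0.542, 0.196, 0.059], 0.82)]
dial_axis []
sleeve []
weld_mark []
tab_0 [([0.458, 0.185, 0.061], 0.89), ([0.594, 0.132, 0.063], 0.89), ([0.564, 0.053, 0.057], 0.87), ([0.427, 0.11, 0.059], 0.83), ([0.482, 0.046, 0.056], 0.62), ([0.546, 0.194, 0.059], 0.56)]
dial_axis [([0.513, 0.123, 0.04], 0.67)]
sleeve [([0.507, 0.165, 0.04], 0.55), ([0.546, 0.193, 0.057], 0.43)]
weld_mark [([0.507, 0.165, 0.04], 0.6)]
```

```bash
python3 -m jog '[-0.004,-0.003,0,0,0,0, -0.008,-0.006,0,0,0,0, -0.008,-0.006,0.04,0,0,0, -0.008,-0.006,0.08,0,0,0, -0.008,-0.006,0.1,0,0,0, -0.008,-0.006,0.1,0,0,0]'; python3 -m jog '[0.1175,-0.256,0,0,0,0.458, 0.1175,-0.256,0,0,0,0.458, 0.1175,-0.256,0,0,0,0.458, 0.1175,-0.256,0,0,0,0.458, 0.1175,-0.256,0,0,0,0.458, 0.1175,-0.256,0,0,0,0.458, 0.1175,-0.256,0,0,0,0.458, 0.1175,-0.256,0,0,0,0.458, 0.1175,-0.256,0,0,0,0.458]'
python3 - <<'E'
from h import *
shot("wrist","w6");c="wrist"
for l in ["bolt_knob","sleeve","weld_mark","dial_axis"]: print(l,[(W(c,r["at"]).round(3).tolist(),round(r["confidence"],2)) for r in bot.tip_of(l,c)])
E
```

```text
clock: 10.0
eef_pos: [0.4431, 0.1636, 0.212]
tool_rot: [0.382, 0.924, 0.003, 0.003]
ft_force: [0.7, 0.2, 0.2]
grip_width: -0.0001
grasp_force: 0.0
clock: 10.75
eef_pos: [0.5345, -0.0429, 0.2066]
tool_rot: [-0.065, 0.998, 0.0, -0.001]
ft_force: [0.2, 0.3, 0.1]
grip_width: 0.0002
grasp_force: 0.0
bolt_knob [([0.544, 0.198, 0.059], 0.72), ([0.533, -0.017, 0.066], 0.68)]
sleeve [([0.509, 0.163, 0.038], 0.95)]
weld_mark [([0.508, 0.165, 0.042], 0.75), ([0.508, 0.161, 0.037], 0.44)]
dial_axis [([0.513, 0.125, 0.044], 0.67)]
```

View pics/w6.png

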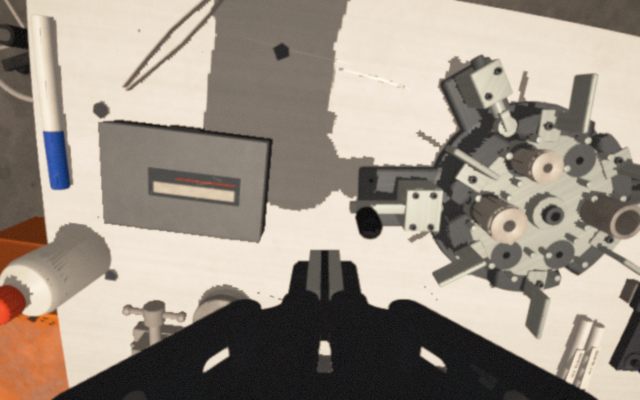

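The dial has turned: the sleeve stands at the pointer (628,215), the collets stand in their nests at (510,225) and (545,165), and the knob is drawn at (368,222). I'm lowering the finger outside the knob.

```bash
python3 -m jog '[0,0,-0.02,0,0,0, 0,0,-0.045,0,0,0, 0,0,-0.065,0,0,0, 0,0,-0.08,0,0,0, 0,0,-0.092,0,0,0, 0,0,-0.092,0,0,0]'; python3 -m jog '[-0.0003,0.0025,0,0,0,0, -0.0007,0.005,0,0,0,0, -0.001,0.0075,0,0,0,0, -0.0013,0.010,0,0,0,0, -0.0016,0.0125,0,0,0,0]'
```

```text
clock: 11.5
eef_pos: [0.5338, -0.0412, 0.1323]
tool_rot: [-0.066, 0.998, 0.0, -0.002]
ft_force: [-0.0, 1.2, -0.3]
grip_width: -0.0004
grasp_force: 0.0
clock: 11.92
eef_pos: [0.5346, -0.032, 0.1353]
tool_rot: [-0.065, 0.998, -0.001, 0.001]
ft_force: [0.7, -2.0, 1.9]
grip_width: -0.0
grasp_force: 1.1
```

```bash
python3 -m jog '[-0.0003,0.0025,0,0,0,0, -0.0007,0.005,0,0,0,0, -0.001,0.0075,0,0,0,0, -0.0013,0.010,0,0,0,0, -0.0016,0.0125,0,0,0,0, -0.002,0.015,0,0,0,0]';  python3 -m jog '[-0.0003,0.002,0,0,0,0, -0.0005,0.004,0,0,0,0, -0.0005,0.004,0,0,0,0]'
```

```text
clock: 12.42
eef_pos: [0.5325, -0.0197, 0.1345]
tool_rot: [-0.066, 0.998, -0.0, 0.0]
ft_force: [1.8, -6.4, 1.4]
grip_width: -0.0
grasp_force: 3.3
clock: 12.67
eef_pos: [0.5325, -0.019, 0.1346]
tool_rot: [-0.065, 0.998, -0.004, 0.0]
ft_force: [1.4, -12.0, 1.7]
grip_width: 0.0001
grasp_force: 5.5
```

```bash
python3 -m jog '[-0.0003,0.002,0,0,0,0, -0.0005,0.004,0,0,0,0, -0.0005,0.004,0,0,0,0]'
```

```text
clock: 12.92
eef_pos: [0.5324, -0.0183, 0.1347]
tool_rot: [-0.064, 0.998, -0.006, 0.001]
ft_force: [2.3, -18.1, 1.0]
grip_width: -0.0
grasp_force: 9.3
```

```bash
python3 -m jog '[-0.0005,0.004,0,0,0,0, -0.001,0.008,0,0,0,0, -0.001,0.008,0,0,0,0]'
```

```text
clock: 13.17
eef_pos: [0.5322, -0.0169, 0.135]
tool_rot: [-0.062, 0.998, -0.013, 0.001]
ft_force: [3.0, -35.3, 0.4]
grip_width: -0.0
grasp_force: 17.3
```

```bash
python3 -m jog '[0.001,-0.01,0,0,0,0, 0.003,-0.025,0,0,0,0, 0.003,-0.03,0.03,0,0,0, 0.003,-0.03,0.07,0,0,0, 0.003,-0.03,0.1,0,0,0, 0.003,-0.03,0.1,0,0,0]'
python3 - <<'E'
from h import *
shot("wrist","w7");c="wrist"
for l in ["bolt_knob","sleeve","weld_mark","dial_axis"]: print(l,[(W(c,r["at"]).round(3).tolist(),round(r["confidence"],2)) for r in bot.tip_of(l,c)])
im=cv2.imread("pics/w7.png");cv2.imwrite("pics/w7c.png",cv2.resize(im[90:290,320:600],None,fx=2.8,fy=2.8,interpolation=2))
E
```

```text
clock: 13.67
eef_pos: [0.5354, -0.0306, 0.2191]
tool_rot: [-0.066, 0.998, 0.0, 0.004]
ft_force: [1.3, -0.0, 1.0]
grip_width: 0.0
grasp_force: 0.0
bolt_knob [([0.527, -0.001, 0.062], 0.63)]
sleeve [([0.504, 0.159, 0.032], 0.93)]
weld_mark [([0.502, 0.161, 0.034], 0.9)]
dial_axis [([0.506, 0.123, 0.034], 0.95)]
```

View pics/w7c.png

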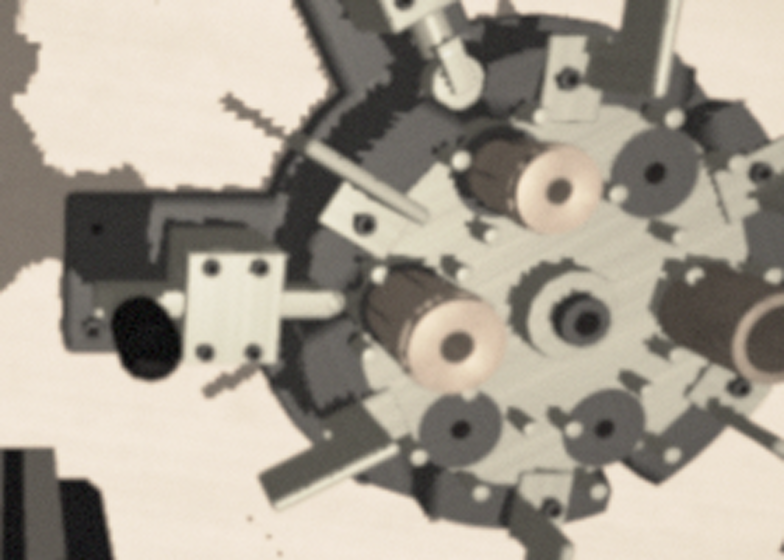

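```bash
python3 -m jog '[0,0,0.08,0,0,0, -0.3,-0.1,0.1,0,0,0, -0.3,-0.1,0.1,0,0,0, -0.3,-0.1,0.1,0,0,0, -0.3,-0.1,0.1,0,0,0, -0.3,-0.1,0.1,0,0,0, -0.3,-0.1,0.1,0,0,0, -0.3,-0.1,0.1,0,0,0, -0.3,-0.1,0.1,0,0,0, -0.3,-0.1,0.1,0,0,0]'
python3 - <<'E'
from h import *
shot("top","t8")
f=lambda n:cv2.resize(cv2.imread(f"pics/{n}.png")[190:270,210:345],None,fx=5.5,fy=5.5,interpolation=2)[:,:]
a,b=f("top0"),f("t8")
cv2.imwrite("pics/cmp.png",np.vstack([a[100:370],b[100:370]]))
# knob dark-column profile
for n in ["top0","t8"]:
    g=cv2.imread(f"pics/{n}.png",0)[213:224,300:335].astype(int); m=g<45; print(n,m.sum(),np.argwhere(m).mean(0))
E
```

```text
clock: 14.75
eef_pos: [0.2932, -0.111, 0.2939]
tool_rot: [-0.065, 0.998, 0.0, 0.0]
ft_force: [0.9, 0.1, -0.5]
grip_width: 0.0003
grasp_force: 0.0
top0 0 [nan nan]
t8 0 [nan nan]<stdin>:8: RuntimeWarning: Mean of empty slice.
  ret = um.true_divide(
```

View pics/cmp.png

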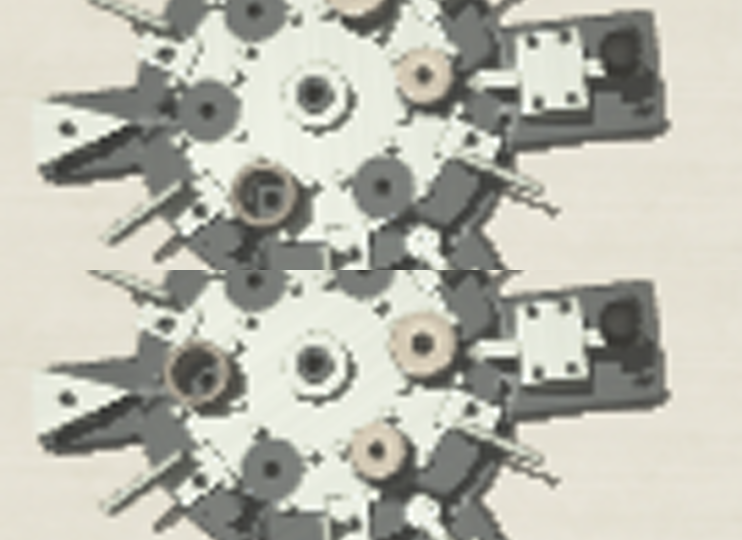

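```bash
python3 - <<'E'
from h import *
a,b=[cv2.imread(f"pics/{n}.png",0).astype(np.float32) for n in("top0","t8")]
for nm,s in [("knob",np.s_[208:226,316:332]),("block",np.s_[208:236,303:315]),("whole",np.s_[205:240,303:335])]:
    print(nm,cv2.phaseCorrelate(a[s],b[s],cv2.createHanningWindow(a[s].shape[::-1],cv2.CV_32F)),np.abs(a[s]-b[s]).mean())
np.set_printoptions(linewidth=200)
for i in (a,b): print(i[214:220,312:330].astype(int))
E
```

```text
knob ((0.04770658169615949, 0.09746453431789526), 1.0148592798246279) 0.20059839
block ((0.017439359239666885, 0.022545820933133953), 0.9993446550021569) 0.19345239
whole ((-0.0071080100421490044, 0.023906138962537682), 0.9997913945052359) 0.2149753
[[ 88 126 219 147   0  21  42  58  51  47  53  55  55  61  71  75  61  69]
 [106 136 222 175   0  23  44  50  45  57  63  65  61  58  71  81  61  61]
 [199 228 223 190   0  24  44  39  52  63  71  73  67  63  75  84  66  63]
 [228 229 228 226   0  23  44  40  55  68  76  77  69  61  68  85  64  51]
 [227 229 228 224   0  24  46  40  50  67  74  73  66  64  80  76  63  49]
 [228 229 228 230   0  43  79  64  40  56  66  66  58  51  62  72  59  45]]
[[ 89 125 219 147   0  21  42  58  51  47  53  55  55  61  71  75  61  69]
 [107 137 222 175   0  23  44  51  45  56  63  64  61  58  71  81  61  61]
 [199 228 223 190   0  24  44  39  51  64  71  74  67  62  75  84  66  63]
 [228 229 228 226   0  23  44  39  55  68  76  77  68  61  68  85  64  51]
 [227 229 228 224   0  24  45  38  50  68  73  73  67  64  80  76  63  49]
 [228 229 228 230   0  43  78  44  40  56  66  66  58  51  63  71  59  45]]
```

The knob's pixels match the starting picture almost exactly, so the bolt is fully home. The sleeve is at the pointer, so I'm handing in.

```bash
python3 -c "
from workcell import bot
print(bot.job_done())"
```

```text
the job is handed in; nothing more can be done
None
```

The job is handed in: the sleeve stands at the pointer with the bolt fully home, both collets are still in their nests, and the robot is clear. The hand-in gave no verdict, and I did not re-measure the loupe, tin and tweezers after the start.

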